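Dispense one furniture glide into the cup and nest the cup in the tin

TASK

Stand the small steel cup under the outlet of the plywood glide dispenser and let go of it, then push the dispenser's sprung slide fully home so that exactly one furniture glide drops into the cup, and let the slide spring back. Then pack the cup, glide inside, upright on the floor of the shallow round baking tin, with the tin still standing flat on the counter. Leave the other things on the counter where they are.

Things in the scene. Friction and masses are not known exactly. Their poses are not given: they have to be found in the camera images.
- dispenser: Plywood dispenser fixed to the counter; origin on the counter under the axis of its square magazine (52 x 50 mm, top 119 mm up, open at the top); z up, the slide pushes towards its -y. The magazine stands on a level channel, y = -52 to +100 mm, 52 mm wide. Pedestal below: 70 mm wide, y = -30 to +90 mm; foot plate 120 (x) x 90 x 6 mm, y = -15 to +75 mm.
- outlet (a point): Outlet: middle of the open end of the channel, on its floor's edge, 90 mm up (underside 84 mm up), 52 mm from the magazine axis along the dispenser's -y; axes as the dispenser's. It overhangs the pedestal by 22 mm.
- drop (a point): Point on the counter where the middle of the cup belongs, 77 mm from the magazine axis along the dispenser's -y, 25 mm beyond the outlet edge. The cup's rim there reaches 6 mm under the overhanging channel (9 mm free above it), so slide it in level along the dispenser's +y, and out along -y before lifting.
- slide (a joint): Travel of the sprung slide in m: 0 is out (at rest), 0.070 fully home. About 2.5 N at the start and 8 N at the end; it springs back when released.
- paddle (a point): Centre of the outer (+y) face of the slide's upright steel paddle, at rest 115 mm from the magazine axis along the dispenser's +y and 115 mm up; moves with the slide. The paddle is 38 mm wide (x), 44 mm high (91 to 135 mm up), 6 mm thick. Push it towards the dispenser's -y.
- glide0: Lowest of three black hard-plastic furniture glides stacked in the magazine, a disc 36 mm across and 10 mm thick, the one that the next full stroke pushes out; origin at the centre of its underside.
- glide1: Middle glide, same disc; stays in the dispenser.
- glide2: Top glide, same disc; stays in the dispenser.
- cup: Small plain steel cup without handle, 75 mm high, 60 mm across at the foot and 62 mm at the rim, wall 3 mm, floor 4 mm thick; origin at the centre of its underside, z up.
- tin: Shallow round aluminium baking tin, 38 mm high, 94 mm across at the foot and 104 mm at the rim, wall 3 mm, floor 4 mm thick; origin at the centre of its underside, z up.
- mug: White ceramic mug with handle, 82 mm across, 95 mm high; bystander, origin at the centre of its underside.
- jar: Green glass jar with closed steel lid, 72 mm across, 110 mm high; bystander, origin at the centre of its underside.
- level: Yellow aluminium spirit level standing on its edge, 24 x 400 x 50 mm, long along its y; bystander, origin at the centre of its underside.
- hexkey: Steel L-shaped hex key lying flat, 100 x 32 mm, 8 mm thick, long leg along its x; bystander, origin on the counter at the middle of the long leg.
- tape: Grey tape measure, 62 x 30 x 60 mm; bystander, origin at the centre of its underside.
Not all that is in view belongs to the job. There is more than one size of the tin; the one meant has the size given above.

How it is judged (in metres and radians):
On the way, in this order (a step that is already met when the one before it is completed fails the run):
1. the cup stands upright on the counter under the outlet (middle within 30 mm of the drop point), let go (horizontal distance between cup and drop below 0.03 m and height (world z) of cup below 0.005 m and angle between cup's own z axis and vertical below 0.1 rad and contact force between the fingers and cup below 0.2 N), for 0.2 s.
2. the slide is pushed fully home (past 66 of its 70 mm) (value of joint slide above 0.066 m), for 0.05 s.
3. the slide has sprung back (within 10 mm) and the lowest glide lies in the cup (value of joint slide below 0.01 m and horizontal distance between glide0 and cup below 0.03 m and z of glide0 in the frame of cup between -0.005 and 0.045 m), for 0.2 s.
At the end, for the whole second after the job is handed in: The cup stands upright (within 0.1 rad) on the floor of the tin (middles within 18 mm, underside within 9 mm of the tin's underside), the tin flat on the counter, the lowest glide inside the cup, the other two still in the dispenser, the slide sprung back (within 10 mm), everything at rest (all of step 3 and horizontal distance between cup and tin below 0.018 m and z of cup in the frame of tin between -0.002 and 0.009 m and angle between each of cup, tin's own z axis and vertical below 0.1 rad and height (world z) of tin below 0.006 m and linear speed of each of cup, tin below 0.02 m/s and linear speed of glide0 below 0.03 m/s and y of each of glide1, glide2 in the frame of dispenser above -0.03 m and height (world z) of each of glide1, glide2 above 0.08 m); the robot touches nothing.
It fails at once if a second glide leaves the dispenser's magazine (30 mm towards the outlet, or down) (not (y of each of glide1, glide2 in the frame of dispenser above -0.03 m and height (world z) of each of glide1, glide2 above 0.08 m)).
It fails at once if mug, jar, spirit level, hex key or tape measure is moved by more than 40 mm (distance of any of mug, jar, level, hexkey, tape from where it was at the start of the episode above 0.04 m).
It also fails if it takes over 70 s, if anything falls off the work surface, if the arm or the gripper's body presses on something with over 40 N, if the wrist force passes 120 N, or if a joint passes its speed limit or range.

ROBOT

A 6-joint arm with a two-finger parallel gripper is mounted at the origin on the work surface. World frame = base frame: x ahead of the robot, y to its left, z up, the work surface at z = 0. Lengths are in m, angles in degrees, forces in N, time in s.
With the tool pointing down it reaches from about 0.35 to 1 m from the base axis. Payload 7.1 kg.
Tool frame: the origin (TCP) lies on the centre line of the jaws, within the pads' length; the fingertips stand 14 mm ahead of it and the grasp point (between the pads) lies 5 mm behind it (arm.tips_ahead is the distance from the TCP to the fingertips, in m); z points along the fingers, y is the line along which they close (so a half turn about z gives the same grasp; the last joint's range is limited). The gripper opens to 85 mm and grips with 20 to 120 N. Pads are 22 mm wide; open, the fingers measure 114 mm over their backs; the gripper's body (76 mm by 85 mm) begins 54 mm behind the grasp point. The pads swing forward as they close: fully open they stand 13 mm farther back than shut.
Start: joints at [75.229, 24.242, 93.386, -0, 62.372, -1.089], TCP at [0.148, 0.607, 0.216] pointing down, gripper open.
Joint ranges: [-172.04, 172.04], [-51.8, 120.97], [4.93, 147.93], [-75.15, 255.16], [6.16, 154.13], [-145.62, 145.62]. Speed limits (degrees/s): [136.94, 136.94, 172.46, 180, 180, 180].

INTERFACE

Orientations are given as a 3x3 rotation matrix whose columns are the frame's x, y, z axes.
In Python, from plant import arm gives the robot as it stands.
- The arm moves only by the tool move_arm, never from a script. Its argument "series" is a list of rows, each an object with "dp": the shift along the tool's x, y, z normalised to -1 to 1, where 1 is 500 mm, a list of three; "delta_rot": the turn, a rotation vector about the tool's x, y, z normalised to -1 to 1, where 1 is pi/2 rad, a list of three. A call has 1 to 20 rows; each row is the pose to reach, as a shift and turn from the pose commanded when the call began, along the tool's axes at that moment; what a row does not reach only later rows make up. A row lasts 1/10 s, in which the tool goes at most 50 mm and 8.59 degrees, less where a joint would pass 70% of its speed; a pose out of reach is approached as far as the arm can. A call with a number of a shift or a turn outside -1 to 1 is refused whole. A call with a gripper value outside its range is refused whole. "hand" is the opening, from 0 (shut) to 1 (fully open), set as the call begins (left out, the last holds). The fingers move at their own pace and stop on an object; "grip_force" is the grip in N (left out, the last holds). Time passes only in rows, so rows that repeat a pose let the fingers close. It gives the time, the measured TCP pose, the force, the opening and the grip force at its end, in the units of the state.
- arm.sense(): the state, without advancing time (a new reading comes with each control period).
- arm.grab_frame(name): name is "scene" or "top" or "wrist"; returns the picture (480x640x3 uint8, red, green, blue); there is no depth.
- arm.calibration(name): a dict with "K" (3x3 intrinsics, pixels), "k1" (the pictures are not rectified: a ray, as slopes to the right and down, at radius r is drawn at 1 + k1 r^2 times it, then the intrinsics apply), "T" (4x4, takes a point from camera to world coordinates); the wrist camera has in their place "mount" (4x4, takes a point from camera to tool coordinates, whose origin is the TCP and whose axes are the flange's). Camera axes: x right, y down, z forward; pixel columns grow to the right and rows downward; lengths in m; the calibration is good to about 2 mm. A picture is of the moment at which its call begins: read the wrist's pose just before it. calibration takes no time and is no camera call.
- arm.finish_job(): hands the job in; it is judged then, once.
The state is a dict: "t": time; "q": joint angles; "joint_velocities": joint speeds; "tau": joint torques, N m; "position": TCP position; "tcp_rot": TCP orientation; "wrist_force": force on the tool from outside, world axes, zero at the start; "ft_torque": the same for the moment, N m; "opening": finger opening in m; "finger_force": force on a finger pad.
Only numpy, scipy, OpenCV 4.12 (cv2) and the standard library are available. Lean on these libraries where they do the work, as an engineer would, in place of code of your own. Each camera call takes 0.05 s, during which the arm holds its last target. There are 200 camera calls.

## Working session

There is one attempt and no reset: what is moved stays moved. The work goes in short steps, Python scripts to look and compute and a tool call to move; the robot and the scene stay as the last step left them, time stands still between calls to the robot, and variables do not carry over. Pictures are saved under pics/ and viewed, at most 10 in all, crops included, and the job is handed in when it is done.

Besides the shell and the picture viewer there is one more tool, called after "Request:" by a JSON object that holds its "api" and its "payload", one argument or row to a line. move_arm: Moves the arm, as the interface text tells. Scaled input: -1 to 1 covers 500 mm each way for a shift and pi/2 rad each way for a turn. Its arguments: {"type":"object","properties":{"series":{"type":"array","items":{"type":"object","properties":{"dp":{"type":"array","items":{"type":"number"}},"delta_rot":{"type":"array","items":{"type":"number"}}}}},"hand":{"type":"number"},"grip_force":{"type":"number"}},"required":["series"]}

```bash
ls; mkdir -p pics
python3 - <<'E'
from plant import arm
import cv2,numpy as np
np.set_printoptions(precision=4,suppress=True)
for n in("scene","top"):
    im=arm.grab_frame(n); cv2.imwrite(f"pics/{n}0.png",im[:,:,::-1])
    c=arm.calibration(n); print(n,c["K"],c["k1"],c["T"])
print(arm.calibration("wrist")); s=arm.sense(); print(s["t"],s["position"],s["tcp_rot"],s["wrist_force"])
E
```

```text
pics
scene [[504.3496   0.     315.8425]
 [  0.     504.3496 231.3428]
 [  0.       0.       1.    ]] -0.0821296194533123 [[ 0.8562  0.427  -0.2907  0.9012]
 [ 0.5164 -0.6902  0.507  -0.6746]
 [ 0.0158 -0.5842 -0.8114  1.1875]
 [ 0.      0.      0.      1.    ]]
top [[547.5675   0.     328.7349]
 [  0.     547.5675 247.7616]
 [  0.       0.       1.    ]] -0.010394714689511343 [[-0.0202 -0.9883  0.1514  0.3282]
 [-0.9995  0.0163 -0.0272 -0.0072]
 [ 0.0244 -0.1519 -0.9881  1.3187]
 [ 0.      0.      0.      1.    ]]
{'K': array([[348.9682,   0.    , 319.9124],
       [  0.    , 348.9682, 238.7828],
       [  0.    ,   0.    ,   1.    ]]), 'k1': -0.059278769671202484, 'mount': array([[ 0.0007, -0.9574, -0.2888,  0.0736],
       [ 1.    ,  0.0007,  0.0001,  0.0004],
       [ 0.0001, -0.2888,  0.9574, -0.1593],
       [ 0.    ,  0.    ,  0.    ,  1.    ]])}
0.1 [0.1477 0.6068 0.2151] [[-0.9716  0.2365 -0.0004]
 [ 0.2365  0.9716 -0.0013]
 [ 0.     -0.0014 -1.    ]] [0.1258 0.4622 0.0109]
```

View pics/scene0.png

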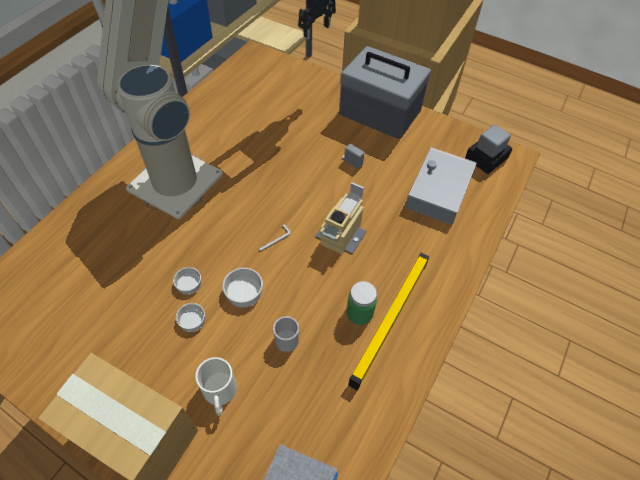

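View pics/top0.png

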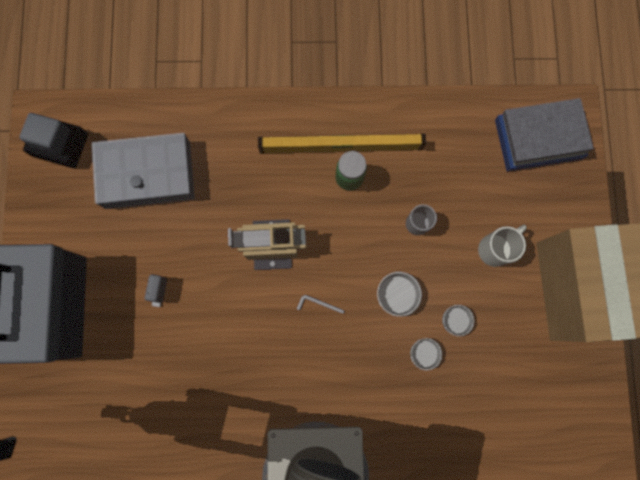

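The scene view shows the cup at (286,334), large round tin (242,288), small tins (187,281) and (190,318), mug (215,382) and dispenser (342,220), with its paddle at (356,193). In the top view the cup is at (421,220), large tin (400,294), small tins (459,320) and (427,354), dispenser magazine (282,236), paddle (232,238) and outlet about (303,237).

Cup candidates (top view):
- steel cup (421,220)
- mug (503,246), which has a handle
- small tins (459,320) and (427,354)

I choose (421,220).

Tin candidates (top view):
- (400,294), about 104 mm by pixel scale
- the two small tins, about 75 mm

I choose (400,294) and will check it by measurement.

```bash
cat > h.py <<'E'
from plant import arm
import cv2,numpy as np
np.set_printoptions(precision=4,suppress=True)
def cam(n,s=None):
    c=arm.calibration(n)
    if n!="wrist": return c["K"],c["k1"],np.array(c["T"])
    T=np.eye(4); T[:3,:3]=s["tcp_rot"]; T[:3,3]=s["position"]
    return c["K"],c["k1"],T@c["mount"]
def rays(C,uv):
    K,k1,T=C
    p=cv2.undistortPoints(np.array(uv,float).reshape(-1,1,2),K,np.array([k1,0,0,0,0.]))[:,0]
    d=np.c_[p,np.ones(len(p))]@T[:3,:3].T
    return T[:3,3],d
def onz(C,uv,z):
    o,d=rays(C,uv); return o+d*((z-o[2])/d[:,2])[:,None]
def tri(Cs,uvs):
    A=np.zeros((3,3));b=np.zeros(3);L=[]
    for C,uv in zip(Cs,uvs):
        o,d=rays(C,uv);d=d[0]/np.linalg.norm(d[0]);P=np.eye(3)-np.outer(d,d);A+=P;b+=P@o;L.append((P,o))
    x=np.linalg.solve(A,b); return x,[np.linalg.norm(P@(x-o)) for P,o in L]
def proj(C,X):
    K,k1,T=C; R=T[:3,:3].T
    return cv2.projectPoints(np.atleast_2d(np.array(X,float)),cv2.Rodrigues(R)[0],-R@T[:3,3],K,np.array([k1,0,0,0,0.]))[0][:,0]
E
python3 - <<'E'
from h import *
S,T=cam("scene"),cam("top")
for n,u,v in[("cup",(286,324),(423,216)),("tin",(242,283),(399,291)),("sm1",(187,276),(459,318)),("sm2",(190,313),(427,352)),("paddle",(356,187),(231,230)),("mug",(215,370),(508,242)),("jarlid",(364,292),(351,159))]:
    print(n,*tri([S,T],[u,v]))
print(onz(T,[(378,294),(422,294)],.038),onz(T,[(443,320),(475,320)],.03),onz(T,[(270,227),(292,227),(292,246),(270,246)],.119))
ims=cv2.imread("pics/scene0.png");imt=cv2.imread("pics/top0.png")
a=cv2.resize(ims[240:360,160:320],None,fx=3.75,fy=3.75,interpolation=2)[:, :600]
b=cv2.resize(ims[170:265,290:390],None,fx=3,fy=3,interpolation=2);c=cv2.resize(imt[200:275,220:320],None,fx=3,fy=3,interpolation=2)
o=np.zeros((600,800,3),np.uint8)
a=cv2.resize(ims[250:365,160:310],None,fx=3,fy=3,interpolation=2);o[:a.shape[0],:a.shape[1]]=a
d=cv2.resize(imt[200:370,375:480],None,fx=3,fy=3,interpolation=2);o[:510,460:775]=d;
o[350:575,:300]=c; cv2.imwrite("pics/crop1.png",o)
E
```

```text
cup [ 0.5872 -0.2589  0.0908] [np.float64(0.0007691814229042503), np.float64(0.0007691814229043248)]
tin [ 0.4171 -0.2045  0.0497] [np.float64(0.0014735077892676586), np.float64(0.0014735077892677217)]
sm1 [ 0.3499 -0.3086  0.1742] [np.float64(0.0011430321121688712), np.float64(0.0011430321121688124)]
sm2 [ 0.2721 -0.2954 -0.1219] [np.float64(0.002089866727599829), np.float64(0.0020898667275997965)]
paddle [0.5466 0.1687 0.1423] [np.float64(0.005566024927130567), np.float64(0.005566024927130772)]
mug [ 0.5205 -0.4434  0.1133] [np.float64(0.001550773339122379), np.float64(0.001550773339122527)]
jarlid [ 0.7127 -0.0974  0.1186] [np.float64(0.0036568640980992233), np.float64(0.0036568640980993274)]
[[ 0.413  -0.1557  0.038 ]
 [ 0.411  -0.2592  0.038 ]] [[ 0.3497 -0.3076  0.03  ]
 [ 0.3481 -0.3833  0.03  ]] [[0.5609 0.0895 0.119 ]
 [0.5601 0.0406 0.119 ]
 [0.5173 0.041  0.119 ]
 [0.5181 0.0896 0.119 ]]
```

View pics/crop1.png

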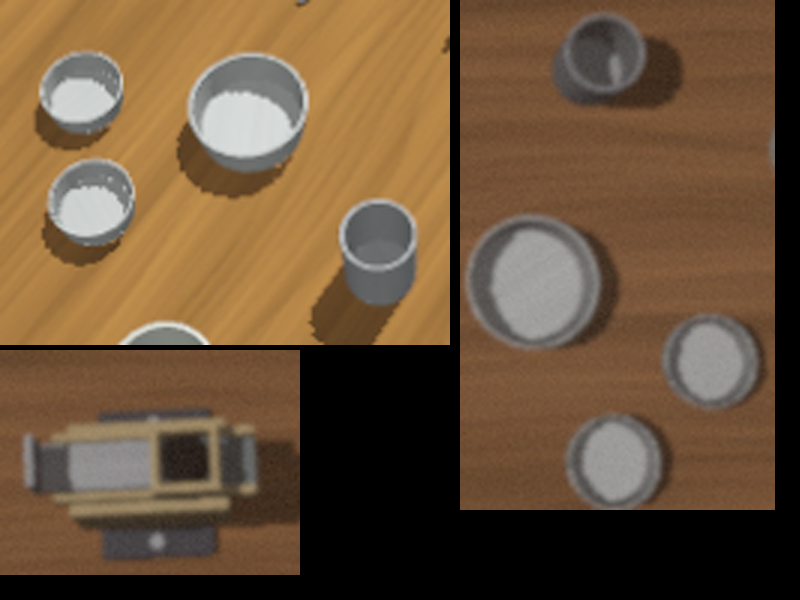

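The large tin at top (400,294) measures about 104 mm across, and the others about 76 mm. The cup is the plain handleless steel one. Next I move the wrist camera over for a close look.

```bash
cat >> h.py <<'E'
from scipy.spatial.transform import Rotation as Ro
def go(p,yaw=None,s=None):
    "prints dp, delta_rot for target TCP p, tool x at angle yaw (deg), pointing down"
    s=s or arm.sense(); R=np.array(s["tcp_rot"]); dp=R.T@(np.array(p)-s["position"])/.5
    w=np.zeros(3)
    if yaw is not None:
        a=np.radians(yaw);x=np.array([np.cos(a),np.sin(a),0]);z=np.array([0,0,-1.]);G=np.c_[x,np.cross(z,x),z]
        w=Ro.from_matrix(R.T@G).as_rotvec()/(np.pi/2)
    print("dp",dp.round(4),"rot",w.round(4)); return dp,w
E
python3 -c "
from h import *
go([.53,-.05,.30],90)"
```

```text
dp [-1.0536 -1.0956 -0.1683] rot [-0.0007  0.0006  0.848 ]
```

Request:
{"api": "move_arm", "payload": {
  "series": [
    {"dp": [-0.2,-0.2,-0.17],"delta_rot": [0,0,0.1]},
    {"dp": [-0.96,-1,-0.17],"delta_rot": [0,0,0.848]},
    {"dp": [-0.96,-1,-0.17],"delta_rot": [0,0,0.848]},
    {"dp": [-0.96,-1,-0.17],"delta_rot": [0,0,0.848]},
    {"dp": [-0.96,-1,-0.17],"delta_rot": [0,0,0.848]},
    {"dp": [-0.96,-1,-0.17],"delta_rot": [0,0,0.848]},
    {"dp": [-0.96,-1,-0.17],"delta_rot": [0,0,0.848]},
    {"dp": [-0.96,-1,-0.17],"delta_rot": [0,0,0.848]},
    {"dp": [-0.96,-1,-0.17],"delta_rot": [0,0,0.848]},
    {"dp": [-0.96,-1,-0.17],"delta_rot": [0,0,0.848]},
    {"dp": [-0.96,-1,-0.17],"delta_rot": [0,0,0.848]},
    {"dp": [-0.96,-1,-0.17],"delta_rot": [0,0,0.848]},
    {"dp": [-0.96,-1,-0.17],"delta_rot": [0,0,0.848]},
    {"dp": [-0.96,-1,-0.17],"delta_rot": [0,0,0.848]},
    {"dp": [-0.96,-1,-0.17],"delta_rot": [0,0,0.848]},
    {"dp": [-0.96,-1,-0.17],"delta_rot": [0,0,0.848]},
    {"dp": [-0.96,-1,-0.17],"delta_rot": [0,0,0.848]},
    {"dp": [-0.96,-1,-0.17],"delta_rot": [0,0,0.848]},
    {"dp": [-0.96,-1,-0.17],"delta_rot": [0,0,0.848]}
  ]
}}

```text
t: 2.0
position: [0.4954, 0.0091, 0.3008]
tcp_rot: [[-0.002, 1.0, -0.0], [1.0, 0.002, 0.0], [0.0, -0.0, -1.0]]
wrist_force: [0.7, -0.4, -0.2]
opening: 0.0854
finger_force: 0.0
```

Run:
```python
from h import *
s=arm.sense(); im=arm.grab_frame("wrist"); cv2.imwrite("pics/w1.png",im[:,:,::-1])
import pickle; pickle.dump(s,open("w1.pkl","wb")); print(s["t"],s["position"],s["tcp_rot"],s["q"],s["opening"],arm.tips_ahead)
```

```text
2.0 [0.4954 0.0091 0.3008] [[-0.002   1.     -0.0003]
 [ 1.      0.002   0.0001]
 [ 0.0001 -0.0003 -1.    ]] [ -0.3299   7.6224 104.3444   0.0048  68.0505  -0.4442] 0.08536084742253099 0.014
```

View pics/w1.png

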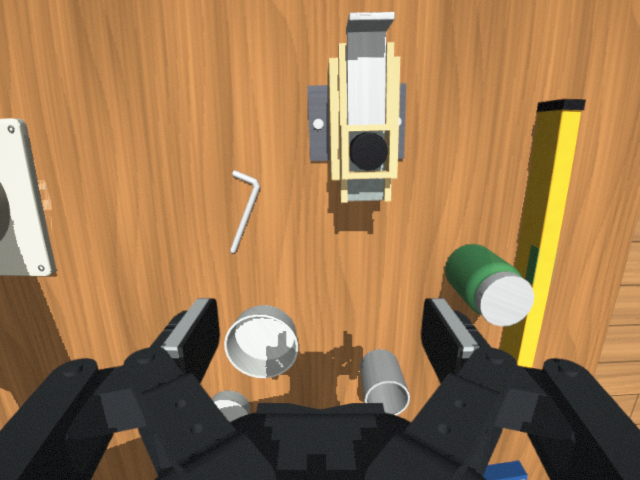

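The wrist view shows the dispenser at (365,130), with its outlet end at about (367,200) and paddle at (370,18). The cup rim is at (386,391), the tin at (262,340), the jar at (500,295), and the hex key at (245,210). Next is an enlarged crop for precise pixels.

Run:
```python
from h import *
im=cv2.imread("pics/w1.png")
o=np.zeros((600,800,3),np.uint8)
a=cv2.resize(im[5:205,300:410],None,fx=3,fy=3,interpolation=0);o[:600,:330]=a
b=cv2.resize(im[295:420,220:415],None,fx=2.4,fy=2.4,interpolation=0);o[:b.shape[0],331:331+b.shape[1]]=b
cv2.imwrite("pics/crop2.png",o)
```

```text
(no output)
```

View pics/crop2.png

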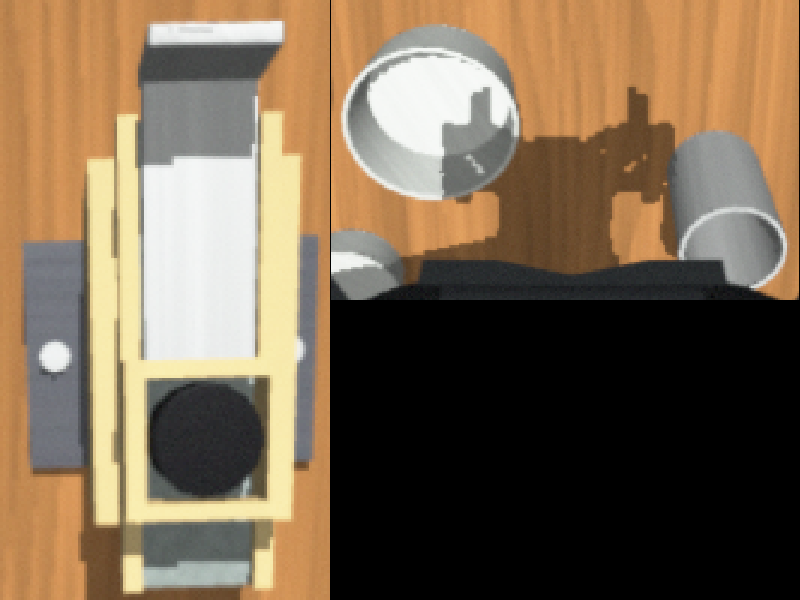

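```bash
cat > m.py <<'E'
from h import *
import pickle
s=pickle.load(open("w1.pkl","rb")); W=cam("wrist",s)
A=lambda L:[(300+x/3,5+y/3) for x,y in L]
B=lambda L:[(220+(x-331)/2.4,295+y/2.4) for x,y in L]
def circ(P):
    P=P[:,:2];M=np.c_[2*P,np.ones(len(P))];c=np.linalg.lstsq(M,(P**2).sum(1),rcond=None)[0];return c[:2],2*np.sqrt(c[2]+c[:2]@c[:2])
mag=onz(W,A([(123,362),(297,357),(292,518),(122,521)]),.119);print("mag",mag,mag.mean(0),np.linalg.norm(np.diff(mag[[0,1,2,3,0]],axis=0),axis=1))
foot=onz(W,A([(23,242),(318,236),(311,462),(30,470)]),.006);print("foot",foot,foot.mean(0))
pad=onz(W,A([(150,25),(284,22)]),.135);print("pad",pad,pad.mean(0),np.linalg.norm(pad[1]-pad[0]))
print("chan end",onz(W,A([(123,593),(272,590)]),.10))
print("cup",circ(onz(W,B([(680,250),(786,247),(735,208),(733,289)]),.075)))
print("tin",circ(onz(W,B([(343,117),(519,125),(430,48),(428,198)]),.038)))
T=cam("top");S=cam("scene")
print("heights: mag corner,cup, tin by wrist+top/scene")
print(tri([W,S],[B([(733.5,248)])[0],(160+378/3,250+233/3)]),tri([W,T],[B([(733.5,248)])[0],(375+(605-460)/3,200+54/3)]))
print(tri([W,S],[B([(430,122)])[0],(160+248/3,250+108/3)]),tri([W,T],[B([(430,122)])[0],(375+(534-460)/3,200+281/3)]))
print("mag c",tri([W,T],[np.mean(A([(123,362),(297,357),(292,518),(122,521)]),0),(220+187/3,200+(457-350)/3)]))
E
python3 m.py
```

```text
mag [[0.515  0.0908 0.119 ]
 [0.5693 0.0927 0.119 ]
 [0.5708 0.0425 0.119 ]
 [0.5155 0.0413 0.119 ]] [0.5426 0.0668 0.119 ] [0.0544 0.0502 0.0553 0.0495]
foot [[0.4802 0.14   0.006 ]
 [0.5997 0.1433 0.006 ]
 [0.6025 0.053  0.006 ]
 [0.4827 0.049  0.006 ]] [0.5413 0.0963 0.006 ]
pad [[0.52   0.1812 0.135 ]
 [0.5574 0.1825 0.135 ]] [0.5387 0.1818 0.135 ] 0.03732688458052346
chan end [[0.5175 0.014  0.1   ]
 [0.5695 0.0152 0.1   ]]
cup (array([ 0.5882, -0.2606]), np.float64(0.05889114111509575))
tin (array([ 0.414, -0.204]), np.float64(0.10305586257426529))
heights: mag corner,cup, tin by wrist+top/scene
(array([ 0.5884, -0.2602,  0.0744]), [np.float64(0.00010706116006448108), np.float64(0.00010706116006433076)]) (array([ 0.588 , -0.2644,  0.0694]), [np.float64(0.0016521833411452876), np.float64(0.0016521833411453416)])
(array([ 0.4139, -0.2047,  0.0323]), [np.float64(0.0013557657755562471), np.float64(0.001355765775556176)]) (array([ 0.4127, -0.2076,  0.0294]), [np.float64(0.000775808554830079), np.float64(0.0007758085548302163)])
mag c (array([0.5493, 0.065 , 0.0713]), [np.float64(6.378083790367197e-05), np.float64(6.378083790386343e-05)])
```

```bash
python3 -c "
from h import *
go([.588,-.2605,.16],91.7);go([.588,-.2605,.058],91.7)"
```

```text
dp [-0.5393  0.1841  0.2816] rot [-0.0001 -0.     -0.0177]
dp [-0.5393  0.1841  0.4856] rot [-0.0001 -0.     -0.0177]
```

Request:
{"api": "move_arm", "payload": {
  "series": [
    {"dp": [-0.54,0.184,0.28],"delta_rot": [0,0,-0.018]},
    {"dp": [-0.54,0.184,0.28],"delta_rot": [0,0,-0.018]},
    {"dp": [-0.54,0.184,0.28],"delta_rot": [0,0,-0.018]},
    {"dp": [-0.54,0.184,0.28],"delta_rot": [0,0,-0.018]},
    {"dp": [-0.54,0.184,0.28],"delta_rot": [0,0,-0.018]},
    {"dp": [-0.54,0.184,0.28],"delta_rot": [0,0,-0.018]},
    {"dp": [-0.54,0.184,0.28],"delta_rot": [0,0,-0.018]},
    {"dp": [-0.54,0.184,0.28],"delta_rot": [0,0,-0.018]},
    {"dp": [-0.54,0.184,0.28],"delta_rot": [0,0,-0.018]},
    {"dp": [-0.54,0.184,0.28],"delta_rot": [0,0,-0.018]}
  ]
}}

```text
t: 3.05
position: [0.5881, -0.2606, 0.1618]
tcp_rot: [[-0.03, 1.0, 0.001], [1.0, 0.03, -0.0], [-0.0, 0.001, -1.0]]
wrist_force: [0.6, 0.5, 0.8]
opening: 0.0857
finger_force: 0.0
```

Run:
```python
from h import *
s=arm.sense(); im=arm.grab_frame("wrist"); cv2.imwrite("pics/w2.png",im[:,:,::-1])
W=cam("wrist",s);print(s["position"])
a=np.linspace(0,2*np.pi,60);b=im[:,:,::-1].copy()
for c,r,z in(((.588,-.2605),.031,.075),((.414,-.204),.052,.038)):
    p=proj(W,np.c_[c[0]+r*np.cos(a),c[1]+r*np.sin(a),0*a+z]);cv2.polylines(b,[p.astype(np.int32)],True,(0,0,255),1)
cv2.imwrite("pics/w2o.png",b)
go([.588,-.2605,.058],91.7)
```

```text
[ 0.5881 -0.2606  0.1618]
dp [ 0.0003 -0.0005  0.2079] rot [0.0006 0.0002 0.0002]
```

View pics/w2o.png

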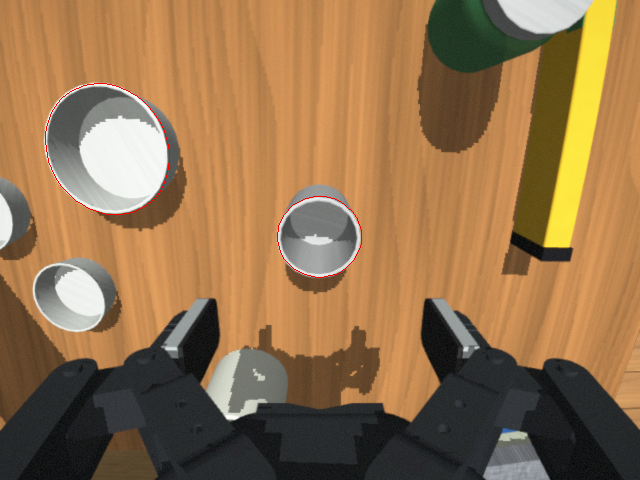

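The measured rims, drawn in red, sit right on the cup rim at (320,236) and the tin rim at (108,148). Now descend and grasp.

Request:
{"api": "move_arm", "payload": {
  "series": [
    {"dp": [0,0,0.08]},
    {"dp": [0,0,0.14]},
    {"dp": [0,0,0.18]},
    {"dp": [0,0,0.206]},
    {"dp": [0,0,0.206]},
    {"dp": [0,0,0.206]}
  ]
}}

```text
invalid input at $.series[0]: expected keys dp, delta_rot
```

Request:
{"api": "move_arm", "payload": {
  "series": [
    {"dp": [0,0,0]},
    {"dp": [0,0,0]},
    {"dp": [0,0,0]},
    {"dp": [0,0,0]},
    {"dp": [0,0,0]},
    {"dp": [0,0,0]},
    {"dp": [0,0,0]},
    {"dp": [0,0,0]}
  ],
  "hand": 0,
  "grip_force": 35
}}

```text
invalid input at $.series[0]: expected keys dp, delta_rot
```

Run:
```python
from h import *
s=arm.sense();print(s["t"],s["position"],s["opening"],s["finger_force"],s["wrist_force"],arm.tips_ahead)
p=s["position"]
go([p[0],p[1],p[2]+.02],91.7);go([.547,-.087,p[2]+.02],91.7);go([.547,-.087,p[2]+.002],91.7);go([.5443,-.0102,p[2]+.002],91.7)
```

```text
3.1 [ 0.5882 -0.2606  0.1619] 0.0854314270657864 0.0 [ 0.1003  0.358  -0.659 ] 0.014
dp [-0.    0.   -0.04] rot [0.0006 0.0002 0.0002]
dp [ 0.3495 -0.0718 -0.0402] rot [0.0006 0.0002 0.0002]
dp [ 0.3496 -0.0719 -0.0042] rot [0.0006 0.0002 0.0002]
dp [ 0.5032 -0.0727 -0.0042] rot [0.0006 0.0002 0.0002]
```

Request:
{"api": "move_arm", "payload": {
  "series": [
    {"dp": [0,0,0.08],"delta_rot": [0,0,0]},
    {"dp": [0,0,0.14],"delta_rot": [0,0,0]},
    {"dp": [0,0,0.18],"delta_rot": [0,0,0]},
    {"dp": [0,0,0.206],"delta_rot": [0,0,0]},
    {"dp": [0,0,0.206],"delta_rot": [0,0,0]},
    {"dp": [0,0,0.206],"delta_rot": [0,0,0]}
  ]
}}

```text
t: 3.7
position: [0.5886, -0.2619, 0.0589]
tcp_rot: [[-0.029, 1.0, 0.001], [1.0, 0.029, -0.001], [-0.001, 0.001, -1.0]]
wrist_force: [0.6, -1.4, -0.2]
opening: 0.0858
finger_force: 0.0
```

Request:
{"api": "move_arm", "payload": {
  "series": [
    {"dp": [0,0,0],"delta_rot": [0,0,0]},
    {"dp": [0,0,0],"delta_rot": [0,0,0]},
    {"dp": [0,0,0],"delta_rot": [0,0,0]},
    {"dp": [0,0,0],"delta_rot": [0,0,0]},
    {"dp": [0,0,0],"delta_rot": [0,0,0]},
    {"dp": [0,0,0],"delta_rot": [0,0,0]},
    {"dp": [0,0,0],"delta_rot": [0,0,0]},
    {"dp": [0,0,0],"delta_rot": [0,0,0]}
  ],
  "hand": 0,
  "grip_force": 35
}}

```text
t: 4.5
position: [0.5879, -0.2621, 0.0577]
tcp_rot: [[-0.028, 1.0, -0.0], [1.0, 0.028, 0.0], [0.0, -0.0, -1.0]]
wrist_force: [0.9, -0.1, 1.0]
opening: -0.0002
finger_force: 0.0
```

Run:
```python
from h import *
s=arm.sense();print(s["t"],s["position"],s["opening"],s["finger_force"],s["wrist_force"],arm.tips_ahead)
p=s["position"]
go([p[0],p[1],p[2]+.02],91.7);go([.547,-.087,p[2]+.02],91.7);go([.547,-.087,p[2]+.002],91.7);go([.5443,-.0102,p[2]+.002],91.7)
```

```text
4.5 [ 0.5879 -0.2621  0.0577] -0.0002217639001669956 0.0 [ 0.868  -0.0932  1.0184] 0.014
dp [ 0.   -0.   -0.04] rot [-0.0001 -0.0001 -0.001 ]
dp [ 0.3523 -0.0718 -0.04  ] rot [-0.0001 -0.0001 -0.001 ]
dp [ 0.3523 -0.0718 -0.004 ] rot [-0.0001 -0.0001 -0.001 ]
dp [ 0.506  -0.0729 -0.0039] rot [-0.0001 -0.0001 -0.001 ]
```

The fingers closed fully without holding anything, so I look.

Run:
```python
from h import *
s=arm.sense(); im=arm.grab_frame("wrist"); im2=arm.grab_frame("scene"); im3=arm.grab_frame("top")
o=np.zeros((600,800,3),np.uint8);o[:360,:480]=cv2.resize(im,(480,360))
o[:300,480:800]=cv2.resize(im2[240:390,210:370],None,fx=2,fy=2);o[300:600,480:800]=cv2.resize(im3[150:300,370:530],None,fx=2,fy=2)
cv2.imwrite("pics/w3.png",o[:,:,::-1]);print(s["position"])
```

```text
[ 0.5879 -0.2621  0.0577]
```

View pics/w3.png

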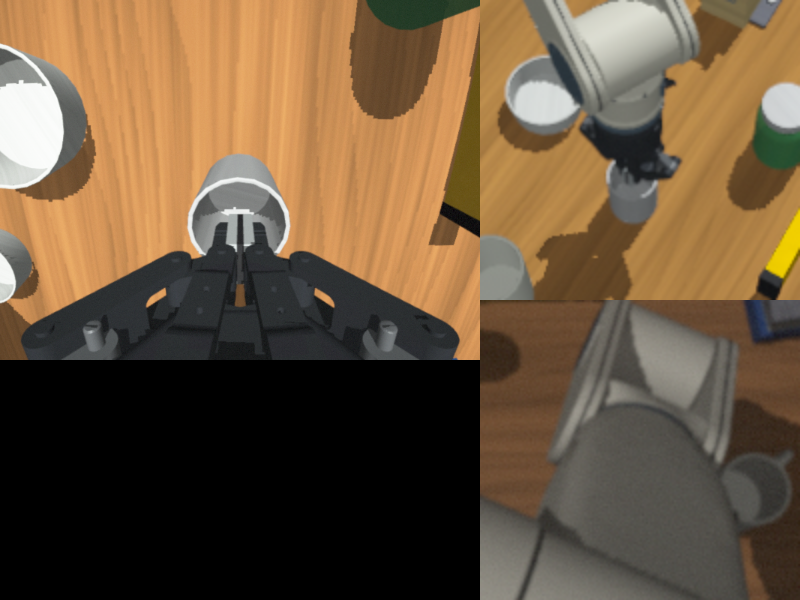

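Run:
```python
from m import circ
from h import *
s=arm.sense();W=cam("wrist",s);S=cam("scene")
P=np.array([(189,222),(289,222),(238,178),(205,190),(272,190)])/.75
for z in(.07,.075,.08):print(z,circ(onz(W,P,z)))
print("tip expected px (w3 scale)",proj(W,[[.588,-.262,.0437],[.588,-.262,.0577]])*.75)
print("scene tip in crop",(proj(S,[[.588,-.262,.0437]])-[210,240])*2+[480,0], "cup rim c",(proj(S,[[.588,-.2605,.075]])-[210,240])*2+[480,0])
```

```text
mag [[0.515  0.0908 0.119 ]
 [0.5693 0.0927 0.119 ]
 [0.5708 0.0425 0.119 ]
 [0.5155 0.0413 0.119 ]] [0.5427 0.0668 0.119 ] [0.0544 0.0502 0.0553 0.0495]
foot [[0.4802 0.14   0.006 ]
 [0.5997 0.1433 0.006 ]
 [0.6025 0.053  0.006 ]
 [0.4827 0.049  0.006 ]] [0.5413 0.0963 0.006 ]
pad [[0.5201 0.1812 0.135 ]
 [0.5574 0.1825 0.135 ]] [0.5387 0.1818 0.135 ] 0.03732676946376837
chan end [[0.5175 0.0139 0.1   ]
 [0.5695 0.0152 0.1   ]]
cup (array([ 0.5882, -0.2606]), np.float64(0.058891429197501094))
tin (array([ 0.4141, -0.204 ]), np.float64(0.10305658043513796))
heights: mag corner,cup, tin by wrist+top/scene
(array([ 0.5885, -0.2602,  0.0744]), [np.float64(0.00011096678014296348), np.float64(0.00011096678014305334)]) (array([ 0.588 , -0.2644,  0.0695]), [np.float64(0.0016570020968437276), np.float64(0.001657002096843456)])
(array([ 0.4139, -0.2047,  0.0323]), [np.float64(0.0013519208523437897), np.float64(0.0013519208523437986)]) (array([ 0.4127, -0.2076,  0.0294]), [np.float64(0.00077085782122725), np.float64(0.0007708578212273095)])
mag c (array([0.5493, 0.065 , 0.0713]), [np.float64(5.884744308578347e-05), np.float64(5.884744308584017e-05)])
0.07 (array([ 0.5873, -0.2631]), np.float64(0.06221621156094452))
0.075 (array([ 0.5873, -0.2605]), np.float64(0.06010169371464008))
0.08 (array([ 0.5872, -0.258 ]), np.float64(0.05798717586833168))
tip expected px (w3 scale) [[239.9586 207.9125]
 [239.9628 216.1937]]
scene tip in crop [[631.8146 187.0177]] cup rim c [[631.6266 175.1424]]
```

Run:
```python
from h import *
c=arm.calibration("wrist");C=(c["K"],c["k1"],np.array(c["mount"]))
for x in(-.011,0,.011):
  for z in(.014,.0,-.015,-.03): print(x,z,proj(C,[[x,-.0427,z],[x,.0427,z],[x,-.01,z]]).round(0).tolist())
```

```text
-0.011 0.014 [[242.0, 296.0], [398.0, 296.0], [301.0, 296.0]]
-0.011 0.0 [[236.0, 308.0], [403.0, 308.0], [300.0, 308.0]]
-0.011 -0.015 [[229.0, 323.0], [411.0, 323.0], [298.0, 323.0]]
-0.011 -0.03 [[220.0, 341.0], [419.0, 341.0], [296.0, 342.0]]
0 0.014 [[240.0, 277.0], [399.0, 277.0], [301.0, 277.0]]
0 0.0 [[234.0, 288.0], [405.0, 288.0], [300.0, 288.0]]
0 -0.015 [[227.0, 302.0], [412.0, 302.0], [298.0, 302.0]]
0 -0.03 [[218.0, 318.0], [421.0, 319.0], [296.0, 319.0]]
0.011 0.014 [[239.0, 258.0], [400.0, 258.0], [301.0, 258.0]]
0.011 0.0 [[233.0, 268.0], [407.0, 268.0], [299.0, 268.0]]
0.011 -0.015 [[225.0, 280.0], [414.0, 280.0], [297.0, 280.0]]
0.011 -0.03 [[215.0, 295.0], [424.0, 295.0], [295.0, 295.0]]
```

The cup is undisturbed. The image shows the fingertips about 32 mm further back than the stated "14 mm ahead": open tips appear at tool z ≈ -30 mm and shut tips at about -18 mm. That means the pads passed over the rim. I'll rise, reopen and go 32 mm lower, checking the tips as I go.

Request:
{"api": "move_arm", "payload": {
  "series": [
    {"dp": [0,0,-0.08],"delta_rot": [0,0,0]},
    {"dp": [0,0,-0.12],"delta_rot": [0,0,0]},
    {"dp": [0,0,-0.12],"delta_rot": [0,0,0]}
  ]
}}

```text
t: 4.95
position: [0.5901, -0.2631, 0.1212]
tcp_rot: [[-0.028, 1.0, 0.005], [1.0, 0.028, -0.003], [-0.003, 0.005, -1.0]]
wrist_force: [1.0, -0.1, 0.1]
opening: -0.0002
finger_force: 0.0
```

Request:
{"api": "move_arm", "payload": {
  "series": [
    {"dp": [0.003,0,0],"delta_rot": [0,0,0]},
    {"dp": [0.003,0,0],"delta_rot": [0,0,0]},
    {"dp": [0.003,0,0],"delta_rot": [0,0,0]},
    {"dp": [0.003,0,0],"delta_rot": [0,0,0]},
    {"dp": [0.003,0,0],"delta_rot": [0,0,0]},
    {"dp": [0.003,0,0],"delta_rot": [0,0,0]}
  ],
  "hand": 1
}}

```text
t: 5.55
position: [0.5877, -0.2605, 0.1175]
tcp_rot: [[-0.028, 1.0, -0.001], [1.0, 0.028, 0.0], [0.0, -0.0, -1.0]]
wrist_force: [0.2, -0.4, -0.2]
opening: 0.0849
finger_force: 0.0
```

Run:
```python
from h import *
s=arm.sense();print(s["t"],s["position"],s["opening"],s["wrist_force"])
im=arm.grab_frame("scene");cv2.imwrite("pics/s4.png",cv2.resize(im[240:390,210:410],None,fx=4,fy=4,interpolation=2)[:,:,::-1])
S=cam("scene")
for z in(.014,0,-.018,-.03):print(z,((proj(S,[s["position"]+np.array([d,0,-z]) for d in(-.0427,.0427)])-[210,240])*4).round().tolist())
go([.5875,-.2605,.025],91.7)
```

```text
5.55 [ 0.5877 -0.2605  0.1175] 0.08487921310632847 [ 0.1874 -0.3675 -0.1973]
0.014 [[241.0, 295.0], [363.0, 365.0]]
0 [[239.0, 284.0], [363.0, 354.0]]
-0.018 [[238.0, 270.0], [362.0, 341.0]]
-0.03 [[236.0, 261.0], [362.0, 332.0]]
dp [ 0.0001 -0.0005  0.1852] rot [-0.0002 -0.0001 -0.0009]
```

View pics/s4.png

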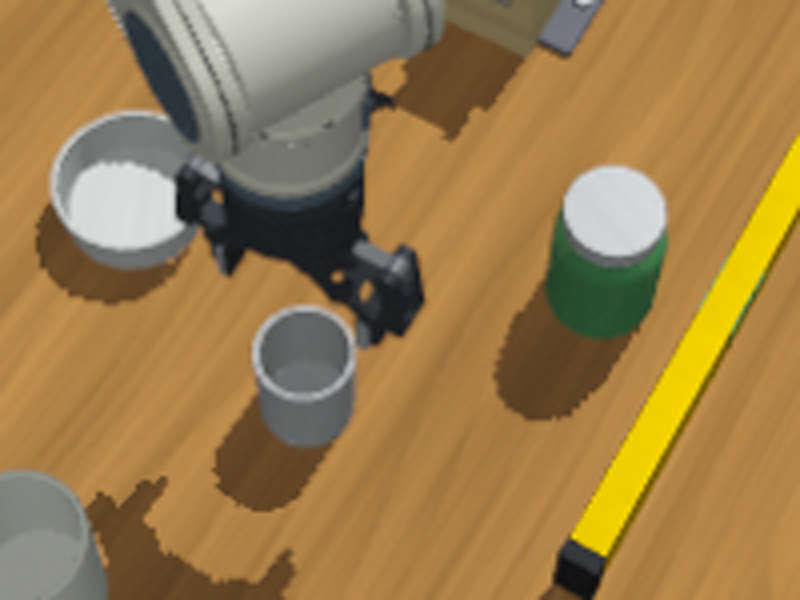

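The scene view confirms it: the open tips at (230,272) and (365,345) lie about 20–25 mm behind the reported TCP. Descend to TCP z ≈ 0.026.

Request:
{"api": "move_arm", "payload": {
  "series": [
    {"dp": [0,0,0.06],"delta_rot": [0,0,0]},
    {"dp": [0,0,0.11],"delta_rot": [0,0,0]},
    {"dp": [0,0,0.15],"delta_rot": [0,0,0]},
    {"dp": [0,0,0.175],"delta_rot": [0,0,0]},
    {"dp": [0,0,0.183],"delta_rot": [0,0,0]},
    {"dp": [0,0,0.183],"delta_rot": [0,0,0]},
    {"dp": [0,0,0.183],"delta_rot": [0,0,0]}
  ]
}}

```text
t: 6.3
position: [0.5886, -0.261, 0.0273]
tcp_rot: [[-0.028, 1.0, 0.001], [1.0, 0.028, -0.001], [-0.001, 0.001, -1.0]]
wrist_force: [0.1, -1.0, 0.5]
opening: 0.0854
finger_force: 0.0
```

Request:
{"api": "move_arm", "payload": {
  "series": [
    {"dp": [0,0,0],"delta_rot": [0,0,0]},
    {"dp": [0,0,0],"delta_rot": [0,0,0]},
    {"dp": [0,0,0],"delta_rot": [0,0,0]},
    {"dp": [0,0,0],"delta_rot": [0,0,0]},
    {"dp": [0,0,0],"delta_rot": [0,0,0]},
    {"dp": [0,0,0],"delta_rot": [0,0,0]}
  ],
  "hand": 0,
  "grip_force": 35
}}

```text
t: 6.9
position: [0.5884, -0.261, 0.0277]
tcp_rot: [[-0.028, 1.0, 0.001], [1.0, 0.028, -0.001], [-0.001, 0.001, -1.0]]
wrist_force: [-1.7, -0.2, 5.3]
opening: 0.0615
finger_force: 37.1
```

```bash
cat > g.py <<'E'
from h import *
s=arm.sense();print(s["t"],s["position"],s["opening"],s["finger_force"],s["wrist_force"])
E
python3 - <<'E'
from g import *
im=arm.grab_frame("wrist");cv2.imwrite("pics/w5.png",im[:,:,::-1])
p=s["position"];h=p[2]
go([p[0],p[1],h+.02],91.7);go([.547,-.107,h+.02],91.7);go([.547,-.107,h+.002],91.7);go([.5443,-.0102,h+.002],91.7)
E
```

```text
6.9 [ 0.5884 -0.261   0.0277] 0.061547074506821835 37.141260027419776 [-1.6589 -0.2041  5.2999]
dp [-0.0001  0.0001 -0.04  ] rot [ 0.0009  0.0005 -0.0009]
dp [ 0.31   -0.074  -0.0404] rot [ 0.0009  0.0005 -0.0009]
dp [ 0.31   -0.0741 -0.0044] rot [ 0.0009  0.0005 -0.0009]
dp [ 0.5037 -0.074  -0.0045] rot [ 0.0009  0.0005 -0.0009]
```

Request:
{"api": "move_arm", "payload": {
  "series": [
    {"dp": [0,0,-0.04],"delta_rot": [0,0,0]},
    {"dp": [0.04,-0.01,-0.04],"delta_rot": [0,0,0]},
    {"dp": [0.11,-0.026,-0.04],"delta_rot": [0,0,0]},
    {"dp": [0.19,-0.045,-0.04],"delta_rot": [0,0,0]},
    {"dp": [0.26,-0.062,-0.04],"delta_rot": [0,0,0]},
    {"dp": [0.3,-0.072,-0.04],"delta_rot": [0,0,0]},
    {"dp": [0.31,-0.074,-0.02],"delta_rot": [0,0,0]},
    {"dp": [0.31,-0.074,-0.005],"delta_rot": [0,0,0]},
    {"dp": [0.31,-0.074,-0.005],"delta_rot": [0,0,0]}
  ]
}}

```text
t: 7.85
position: [0.5468, -0.1073, 0.0281]
tcp_rot: [[-0.028, 1.0, -0.0], [1.0, 0.028, -0.0], [-0.0, -0.0, -1.0]]
wrist_force: [0.5, -0.7, -0.6]
opening: 0.0616
finger_force: 38.6
```

Run:
```python
from g import *
go([.5443,-.0102,.0297],91.7)
S=cam("scene");T=cam("top")
o=np.zeros((600,800,3),np.uint8)
im=arm.grab_frame("scene");o[:400,:400]=cv2.resize(im[190:290,260:360],(400,400),interpolation=2)
im=arm.grab_frame("wrist");o[:300,400:]=cv2.resize(im,(400,300))
cv2.imwrite("pics/w6.png",o[:,:,::-1])
```

```text
7.85 [ 0.5468 -0.1073  0.0281] 0.06163673030971249 38.55515242845286 [ 0.4844 -0.6681 -0.6453]
dp [ 0.1942  0.0004 -0.0032] rot [-0.0001  0.     -0.001 ]
```

View pics/w6.png

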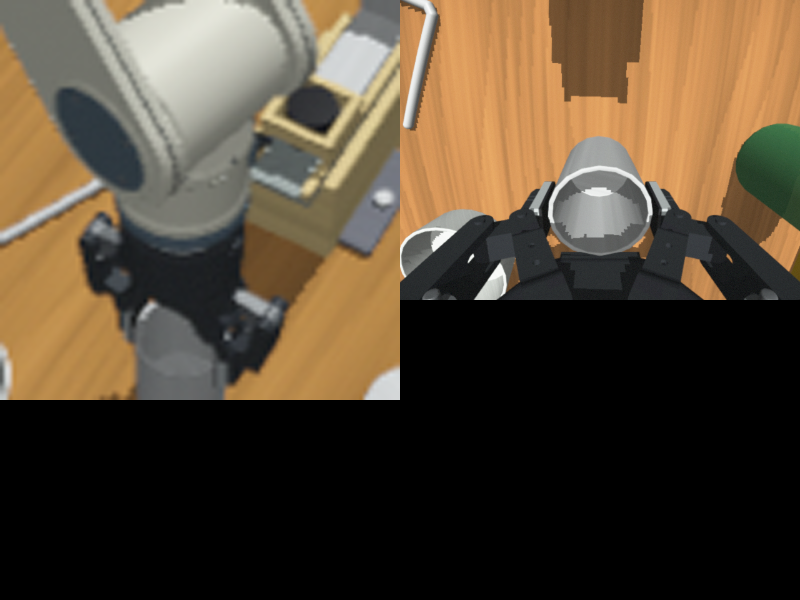

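Run:
```python
from h import *
c=arm.calibration("wrist");C=(c["K"],c["k1"],np.array(c["mount"]))
o,d=rays(C,[(320,405)]);d=d[0]
for x in(.0425,.038,.03,.0):
    print(x,o+d*(x-o[0])/d[0])
print(proj(cam("scene"),[[.5468,-.1073,z] for z in(.075,.09,.12)]))
```

```text
0.0425 [ 0.0425  0.0001 -0.1251]
0.038 [ 0.038   0.0001 -0.1202]
0.03 [ 0.03    0.0001 -0.1115]
0.0 [ 0.      0.0001 -0.0788]
[[304.8998 273.0829]
 [304.8884 270.0348]
 [304.8653 263.7594]]
```

The cup is held upright and seated well (wrist-view rim at (600,210) in the composite), and the gripper body clears the channel top. Slide it in level and slowly.

Request:
{"api": "move_arm", "payload": {
  "series": [
    {"dp": [0.04,0,-0.003],"delta_rot": [0,0,0]},
    {"dp": [0.08,0,-0.003],"delta_rot": [0,0,0]},
    {"dp": [0.11,0,-0.003],"delta_rot": [0,0,0]},
    {"dp": [0.13,0,-0.003],"delta_rot": [0,0,0]},
    {"dp": [0.14,0,-0.003],"delta_rot": [0,0,0]},
    {"dp": [0.14,0,-0.003],"delta_rot": [0,0,0]}
  ]
}}

```text
t: 8.55
position: [0.5446, -0.0365, 0.0303]
tcp_rot: [[-0.029, 1.0, 0.0], [1.0, 0.029, -0.0], [-0.0, 0.0, -1.0]]
wrist_force: [0.1, -1.0, -1.4]
opening: 0.0615
finger_force: 38.6
```

Request:
{"api": "move_arm", "payload": {
  "series": [
    {"dp": [0.014,0,0],"delta_rot": [0,0,0]},
    {"dp": [0.028,0,0],"delta_rot": [0,0,0]},
    {"dp": [0.04,0,0],"delta_rot": [0,0,0]},
    {"dp": [0.05,0,0],"delta_rot": [0,0,0]},
    {"dp": [0.052,0,0],"delta_rot": [0,0,0]},
    {"dp": [0.052,0,0],"delta_rot": [0,0,0]}
  ]
}}

```text
t: 9.15
position: [0.5438, -0.0105, 0.0303]
tcp_rot: [[-0.029, 1.0, -0.0], [1.0, 0.029, -0.0], [-0.0, -0.0, -1.0]]
wrist_force: [0.7, -0.3, -0.4]
opening: 0.0616
finger_force: 38.6
```

Run:
```python
from g import *
go([.5443,-.0102,.0278],91.7)
im=arm.grab_frame("wrist");cv2.imwrite("pics/w7.png",im[:,:,::-1])
```

```text
9.15 [ 0.5438 -0.0105  0.0303] 0.06162013939845035 38.566469369397964 [ 0.6638 -0.2614 -0.4356]
dp [0.0006 0.001  0.0051] rot [-0.      0.     -0.0006]
```

Request:
{"api": "move_arm", "payload": {
  "series": [
    {"dp": [0,0,0.003],"delta_rot": [0,0,0]},
    {"dp": [0,0,0.0055],"delta_rot": [0,0,0]},
    {"dp": [0,0,0.0055],"delta_rot": [0,0,0]}
  ]
}}

```text
t: 9.5
position: [0.5439, -0.0109, 0.0278]
tcp_rot: [[-0.028, 1.0, 0.0], [1.0, 0.028, -0.0], [-0.0, 0.0, -1.0]]
wrist_force: [-1.5, 0.5, 2.3]
opening: 0.0618
finger_force: 38.8
```

Request:
{"api": "move_arm", "payload": {
  "series": [
    {"dp": [0,0,0],"delta_rot": [0,0,0]},
    {"dp": [0,0,0],"delta_rot": [0,0,0]},
    {"dp": [0,0,0],"delta_rot": [0,0,0]},
    {"dp": [0,0,0],"delta_rot": [0,0,0]},
    {"dp": [0,0,0],"delta_rot": [0,0,0]},
    {"dp": [0,0,0],"delta_rot": [0,0,0]}
  ],
  "hand": 1
}}

```text
t: 10.1
position: [0.5438, -0.0107, 0.0275]
tcp_rot: [[-0.028, 1.0, -0.0], [1.0, 0.028, -0.0], [-0.0, -0.0, -1.0]]
wrist_force: [-0.1, -0.6, 0.2]
opening: 0.0856
finger_force: 0.0
```

Request:
{"api": "move_arm", "payload": {
  "series": [
    {"dp": [-0.01,0,-0.02],"delta_rot": [0,0,0]},
    {"dp": [-0.01,0,-0.06],"delta_rot": [0,0,0]},
    {"dp": [-0.01,0,-0.12],"delta_rot": [0,0,0]},
    {"dp": [-0.01,0,-0.2],"delta_rot": [0,0,0]},
    {"dp": [-0.01,0,-0.28],"delta_rot": [0,0,0]},
    {"dp": [-0.01,0,-0.3],"delta_rot": [0,0,0]},
    {"dp": [-0.01,0,-0.3],"delta_rot": [0,0,0]}
  ]
}}

```text
t: 10.8
position: [0.5453, -0.016, 0.1801]
tcp_rot: [[-0.028, 1.0, 0.005], [1.0, 0.028, -0.0], [-0.0, 0.005, -1.0]]
wrist_force: [0.4, 0.5, 0.1]
opening: 0.0855
finger_force: 0.0
```

Run:
```python
from g import *
W=cam("wrist",s)
im=arm.grab_frame("wrist");b=im[:,:,::-1].copy()
a=np.linspace(0,2*np.pi,60)
p=proj(W,np.c_[.5443+.031*np.cos(a),-.0105+.031*np.sin(a),0*a+.075]);cv2.polylines(b,[p.astype(np.int32)],True,(0,0,255),1)
cv2.imwrite("pics/w8.png",b)
go([.5395,.212,.20],91.7); go([.5395,.212,.122],91.7)
```

```text
10.8 [ 0.5453 -0.016   0.1801] 0.08547600637196076 0.0 [0.3832 0.5453 0.0672]
dp [ 0.4559  0.0038 -0.0436] rot [ 0.0009  0.0001 -0.001 ]
dp [0.456  0.0036 0.1124] rot [ 0.0009  0.0001 -0.001 ]
```

View pics/w8.png

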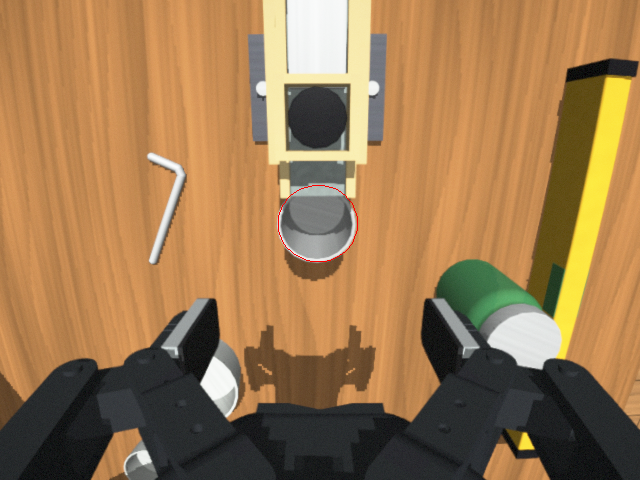

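The wrist view shows the cup's rim at (317,222) centred under the outlet (channel end (318,195)), matching the drop point. Step 1 is done. Now I shut the fingers and go behind the paddle.

Request:
{"api": "move_arm", "payload": {
  "series": [
    {"dp": [0,0,-0.04],"delta_rot": [0,0,0]},
    {"dp": [0.08,0,-0.044],"delta_rot": [0,0,0]},
    {"dp": [0.46,0.003,-0.044],"delta_rot": [0,0,0]},
    {"dp": [0.46,0.003,-0.044],"delta_rot": [0,0,0]},
    {"dp": [0.46,0.003,-0.044],"delta_rot": [0,0,0]},
    {"dp": [0.46,0.003,-0.044],"delta_rot": [0,0,0]},
    {"dp": [0.46,0.003,-0.044],"delta_rot": [0,0,0]},
    {"dp": [0.46,0.003,-0.044],"delta_rot": [0,0,0]},
    {"dp": [0.46,0.003,-0.044],"delta_rot": [0,0,0]}
  ],
  "hand": 0
}}

```text
t: 11.75
position: [0.5381, 0.2131, 0.1982]
tcp_rot: [[-0.028, 1.0, -0.003], [1.0, 0.028, -0.001], [-0.001, -0.003, -1.0]]
wrist_force: [-0.4, 0.1, 0.3]
opening: 0.0001
finger_force: 0.0
```

Run:
```python
from g import *
W=cam("wrist",s);im=arm.grab_frame("wrist");cv2.imwrite("pics/w9.png",im[:,:,::-1])
# bright paddle top + cup recheck: rim position in column through cup
p=proj(W,[[.5387,.1818,.135]]);print("paddle px",p)
go([.5390,.212,.100],91.7)
```

```text
11.75 [0.5381 0.2131 0.1982] 5.2735145226878946e-05 0.0 [-0.4391  0.063   0.2607]
paddle px [[319.5268 290.9069]]
dp [-0.0015  0.0014  0.1971] rot [-0.0012  0.0006 -0.0017]
```

Request:
{"api": "move_arm", "payload": {
  "series": [
    {"dp": [0,0.001,0.08],"delta_rot": [0,0,0]},
    {"dp": [0,0.001,0.14],"delta_rot": [0,0,0]},
    {"dp": [0,0.001,0.18],"delta_rot": [0,0,0]},
    {"dp": [0,0.001,0.197],"delta_rot": [0,0,0]},
    {"dp": [0,0.001,0.197],"delta_rot": [0,0,0]},
    {"dp": [0,0.001,0.197],"delta_rot": [0,0,0]}
  ]
}}

```text
t: 12.4
position: [0.5401, 0.2138, 0.1018]
tcp_rot: [[-0.027, 1.0, 0.001], [1.0, 0.027, 0.0], [0.0, 0.001, -1.0]]
wrist_force: [-0.3, 0.9, -0.7]
opening: -0.0002
finger_force: 0.0
```

Request:
{"api": "move_arm", "payload": {
  "series": [
    {"dp": [-0.01,0,0],"delta_rot": [0,0,0]},
    {"dp": [-0.02,0,0],"delta_rot": [0,0,0]},
    {"dp": [-0.03,0,0],"delta_rot": [0,0,0]},
    {"dp": [-0.04,0,0],"delta_rot": [0,0,0]},
    {"dp": [-0.05,0,0],"delta_rot": [0,0,0]},
    {"dp": [-0.06,0,0],"delta_rot": [0,0,0]},
    {"dp": [-0.06,0,0],"delta_rot": [0,0,0]}
  ]
}}

```text
t: 13.1
position: [0.5406, 0.184, 0.1014]
tcp_rot: [[-0.028, 1.0, 0.001], [1.0, 0.028, 0.0], [0.0, 0.001, -1.0]]
wrist_force: [-0.5, 2.4, 2.4]
opening: 0.0001
finger_force: 1.4
```

Run:
```python
from g import *
im=arm.grab_frame("wrist");cv2.imwrite("pics/w10.png",im[:,:,::-1])
go([.5412,.123,.100],91.7)
```

```text
13.1 [0.5406 0.184  0.1014] 6.986938437660122e-05 1.3809206569567323 [-0.4858  2.4238  2.4209]
dp [-0.1222 -0.0021  0.0026] rot [ 0.0004 -0.0001 -0.0011]
```

Paddle contact at about 2.4 N. Keep pushing.

Request:
{"api": "move_arm", "payload": {
  "series": [
    {"dp": [-0.015,0,0],"delta_rot": [0,0,0]},
    {"dp": [-0.03,0,0],"delta_rot": [0,0,0]},
    {"dp": [-0.045,0,0],"delta_rot": [0,0,0]},
    {"dp": [-0.06,0,0],"delta_rot": [0,0,0]},
    {"dp": [-0.075,0,0],"delta_rot": [0,0,0]},
    {"dp": [-0.09,0,0],"delta_rot": [0,0,0]},
    {"dp": [-0.1,0,0],"delta_rot": [0,0,0]},
    {"dp": [-0.11,0,0],"delta_rot": [0,0,0]},
    {"dp": [-0.11,0,0],"delta_rot": [0,0,0]}
  ]
}}

```text
t: 14.05
position: [0.5422, 0.1299, 0.1013]
tcp_rot: [[-0.028, 1.0, 0.001], [1.0, 0.028, 0.001], [0.001, 0.001, -1.0]]
wrist_force: [-0.8, 6.9, 3.1]
opening: 0.0006
finger_force: 3.5
```

Request:
{"api": "move_arm", "payload": {
  "series": [
    {"dp": [-0.006,0,0],"delta_rot": [0,0,0]},
    {"dp": [-0.01,0,0],"delta_rot": [0,0,0]},
    {"dp": [-0.01,0,0],"delta_rot": [0,0,0]}
  ]
}}

```text
t: 14.35
position: [0.5424, 0.1252, 0.1013]
tcp_rot: [[-0.028, 1.0, 0.001], [1.0, 0.028, 0.001], [0.001, 0.001, -1.0]]
wrist_force: [-0.5, 7.3, 2.1]
opening: -0.0
finger_force: 3.8
```

Request:
{"api": "move_arm", "payload": {
  "series": [
    {"dp": [-0.004,0,0],"delta_rot": [0,0,0]},
    {"dp": [-0.008,0,0],"delta_rot": [0,0,0]},
    {"dp": [-0.008,0,0],"delta_rot": [0,0,0]}
  ]
}}

```text
t: 14.65
position: [0.5425, 0.1228, 0.1014]
tcp_rot: [[-0.027, 1.0, 0.001], [1.0, 0.027, 0.004], [0.004, 0.001, -1.0]]
wrist_force: [-1.0, 16.2, 1.9]
opening: 0.0003
finger_force: 8.2
```

The force jumped past 8 N, so the slide is at its stop. Back off and rise.

Request:
{"api": "move_arm", "payload": {
  "series": [
    {"dp": [0,0,0],"delta_rot": [0,0,0]},
    {"dp": [0.03,0,0],"delta_rot": [0,0,0]},
    {"dp": [0.07,0,0],"delta_rot": [0,0,0]},
    {"dp": [0.12,0,0],"delta_rot": [0,0,0]},
    {"dp": [0.17,0,0],"delta_rot": [0,0,0]},
    {"dp": [0.19,0,0],"delta_rot": [0,0,0]},
    {"dp": [0.19,0,-0.08],"delta_rot": [0,0,0]},
    {"dp": [0.19,0,-0.17],"delta_rot": [0,0,0]},
    {"dp": [0.16,0,-0.2],"delta_rot": [0,0,0]},
    {"dp": [0.06,0,-0.2],"delta_rot": [0,0,0]},
    {"dp": [-0.04,0,-0.2],"delta_rot": [0,0,0]},
    {"dp": [-0.14,0,-0.2],"delta_rot": [0,0,0]},
    {"dp": [-0.22,0,-0.2],"delta_rot": [0,0,0]},
    {"dp": [-0.28,0,-0.2],"delta_rot": [0,0,0]},
    {"dp": [-0.28,0,-0.2],"delta_rot": [0,0,0]}
  ]
}}

```text
t: 16.15
position: [0.5452, -0.0239, 0.2005]
tcp_rot: [[-0.024, 1.0, -0.001], [1.0, 0.024, -0.001], [-0.001, -0.001, -1.0]]
wrist_force: [-0.4, 0.3, 0.1]
opening: 0.0005
finger_force: 0.0
```

Run:
```python
from g import *
im=arm.grab_frame("wrist");cv2.imwrite("pics/w11.png",im[:,:,::-1]);W=cam("wrist",s)
g=cv2.cvtColor(im,cv2.COLOR_RGB2GRAY)
for n,c in(("cupfloor",(.5443,-.0105,.014)),("rim",(.5443,-.0105,.075)),("mag",(.5426,.0668,.10)),("paddle",(.5387,.1788,.135))):
    u,v=proj(W,[c])[0].astype(int);print(n,u,v, "patch mean",im[max(v-4,0):v+5,u-4:u+5].reshape(-1,3).mean(0) if 0<=v<480 else None)
m=((im.max(2)<60)).astype(np.uint8);n,l,st,ct=cv2.connectedComponentsWithStats(m)
for i in range(1,n):
    if st[i,4]>60:print(st[i],ct[i].round(1))
# bright rim/steel near cup: print coarse gray map
u,v=proj(W,[(.5443,-.0105,.06)])[0].astype(int);print(u,v);print(g[v-50:v+51:7,u-50:u+51:7])
```

```text
16.15 [ 0.5452 -0.0239  0.2005] 0.0005010070899652698 0.0 [-0.3948  0.2641  0.0634]
cupfloor 319 196 patch mean [24.1111 24.0864 25.5432]
rim 319 209 patch mean [24.3333 25.0247 25.6914]
mag 319 109 patch mean [33.3827 34.4074 35.716 ]
paddle 317 -106 patch mean None
[556  52  66  23 873] [589.4  61.6]
[ 292   79   53   57 2349] [317.9 107.2]
[302 182  35  32 907] [319.  196.7]
[536 251  17  46 246] [544.1 272.9]
[434 279  23  40 153] [447.3 300.7]
[317 286   7  41 268] [320.  306.4]
[288 297  15  10 123] [295.6 301.9]
[338 297  15  11 123] [344.3 301.9]
[   28   308   584   172 56054] [319.9 417. ]
319 205
[[149 162 115 132  97 100  98  93 101  96  98 126 211 157 159]
 [154 162 110 127  93  90  93  96  99 100 102 133 211 162 161]
 [156 159 166 234  97  94 162 152 152 153 152 233 231 158 161]
 [154 156 147 234 191 187 183 179 187 186 182 233 222 163 161]
 [160 151  95 126 120 122  23  28  21  94 113  99 151 167 161]
 [159 153  95  86 122  28  27  28  18  25 124 110 141 168 155]
 [158 150 218  76 119  26  15  22  23  24 122  77 183 170 161]
 [159 148 228  79 127  42  23  28  23  22 128  77 224 168 161]
 [157 145 216  85  94 121  44  16  21 123  89  79 223 166 163]
 [157 143 222 123 140  91 125 123 121  89 108 113 182 165 164]
 [156 144 161 135 146 160 166 171 163 152 134 151 148 164 168]
 [157 142 162 188 152 168 170 173 161 153 141 163 148 163 169]
 [159 141 161  84 140 228 170 172 163 227  95 154 148 165 167]
 [152 141 161  87  83  83  85  94  89  83  83 155 151 161 167]
 [153 145 162 157  77  80  86  88  89  83 130 155 150 165 167]]
```

The glide is a black disc at (319,197), right on the projected cup-floor centre (319,196), and the magazine still holds black discs. Reopen above the cup, then regrasp.

Request:
{"api": "move_arm", "payload": {
  "series": [
    {"dp": [0.01,0,0],"delta_rot": [0,0,0]},
    {"dp": [0.01,0,0],"delta_rot": [0,0,0]},
    {"dp": [0.01,0,0],"delta_rot": [0,0,0]},
    {"dp": [0.01,0,0],"delta_rot": [0,0,0]},
    {"dp": [0.01,0,0],"delta_rot": [0,0,0]},
    {"dp": [0.01,0,0],"delta_rot": [0,0,0]},
    {"dp": [0.01,0,0],"delta_rot": [0,0,0]}
  ],
  "hand": 1
}}

```text
t: 16.9
position: [0.546, -0.0146, 0.2011]
tcp_rot: [[-0.028, 1.0, 0.0], [1.0, 0.028, -0.0], [-0.0, 0.0, -1.0]]
wrist_force: [0.3, -0.0, -0.6]
opening: 0.0851
finger_force: 0.0
```

Run:
```python
from g import *
go([.5440,-.0115,.0275],91.7)
```

```text
16.9 [ 0.546  -0.0146  0.2011] 0.08514038508909609 0.0 [ 0.2982 -0.0164 -0.5668]
dp [ 0.0063 -0.0038  0.3472] rot [ 0.0001  0.     -0.0007]
```

Request:
{"api": "move_arm", "payload": {
  "series": [
    {"dp": [0,-0.004,0.08],"delta_rot": [0,0,0]},
    {"dp": [0,-0.004,0.16],"delta_rot": [0,0,0]},
    {"dp": [0,-0.004,0.23],"delta_rot": [0,0,0]},
    {"dp": [0,-0.004,0.28],"delta_rot": [0,0,0]},
    {"dp": [0.004,-0.004,0.32],"delta_rot": [0,0,0]},
    {"dp": [0.006,-0.004,0.347],"delta_rot": [0,0,0]},
    {"dp": [0.006,-0.004,0.347],"delta_rot": [0,0,0]},
    {"dp": [0.006,-0.004,0.347],"delta_rot": [0,0,0]}
  ]
}}

```text
t: 17.7
position: [0.5442, -0.0118, 0.028]
tcp_rot: [[-0.028, 1.0, 0.0], [1.0, 0.028, -0.0], [-0.0, 0.0, -1.0]]
wrist_force: [0.2, 0.2, 0.3]
opening: 0.0857
finger_force: 0.0
```

Request:
{"api": "move_arm", "payload": {
  "series": [
    {"dp": [0,0,0],"delta_rot": [0,0,0]},
    {"dp": [0,0,0],"delta_rot": [0,0,0]},
    {"dp": [0,0,0],"delta_rot": [0,0,0]},
    {"dp": [0,0,0],"delta_rot": [0,0,0]},
    {"dp": [0,0,0],"delta_rot": [0,0,0]},
    {"dp": [0,0,0],"delta_rot": [0,0,0]}
  ],
  "hand": 0,
  "grip_force": 35
}}

```text
t: 18.3
position: [0.5447, -0.0118, 0.0291]
tcp_rot: [[-0.028, 1.0, 0.002], [1.0, 0.028, -0.0], [-0.0, 0.002, -1.0]]
wrist_force: [-0.9, 0.1, 6.2]
opening: 0.0618
finger_force: 36.6
```

Request:
{"api": "move_arm", "payload": {
  "series": [
    {"dp": [0,0,-0.005],"delta_rot": [0,0,0]},
    {"dp": [-0.01,0,-0.005],"delta_rot": [0,0,0]},
    {"dp": [-0.03,0,-0.005],"delta_rot": [0,0,0]},
    {"dp": [-0.06,0,-0.005],"delta_rot": [0,0,0]},
    {"dp": [-0.1,0,-0.005],"delta_rot": [0,0,0]},
    {"dp": [-0.14,0,-0.005],"delta_rot": [0,0,0]},
    {"dp": [-0.17,0,-0.01],"delta_rot": [0,0,0]},
    {"dp": [-0.18,0,-0.05],"delta_rot": [0,0,0]},
    {"dp": [-0.18,0,-0.11],"delta_rot": [0,0,0]},
    {"dp": [-0.18,0,-0.15],"delta_rot": [0,0,0]},
    {"dp": [-0.18,0,-0.16],"delta_rot": [0,0,0]},
    {"dp": [-0.18,0,-0.16],"delta_rot": [0,0,0]}
  ]
}}

```text
t: 19.5
position: [0.5467, -0.1023, 0.1081]
tcp_rot: [[-0.028, 1.0, 0.001], [1.0, 0.028, -0.0], [-0.0, 0.001, -1.0]]
wrist_force: [0.6, -0.4, -1.9]
opening: 0.0615
finger_force: 38.8
```

Run:
```python
from m import circ
from g import *
W=cam("wrist",s);im=arm.grab_frame("wrist");cv2.imwrite("pics/w12.png",im[:,:,::-1])
g=cv2.cvtColor(im,cv2.COLOR_RGB2GRAY)
# black disc in cup; tin rim
m=((im.max(2)<60)).astype(np.uint8);n,l,st,ct=cv2.connectedComponentsWithStats(m[:300])
for i in range(1,n):
    if st[i,4]>60:print(st[i],ct[i].round(1))
print("floor px",proj(W,[s["position"]+[0,0,.014-.0275]]))
# tin rim points from scene view with rays at z=.038 : bright ring
p=proj(W,[(.414,-.204,.038)])[0];print("tin px",p)
go([.414,-.204,s["position"][2]],91.7)
T=cam("top");t=arm.grab_frame("top");cv2.imwrite("pics/t12.png",t[:,:,::-1])
for nm,c in(("paddle rest",(.5388,.1788,.135)),("home",(.5409,.1088,.135))):
    u,v=proj(T,[c])[0].round().astype(int);print(nm,u,v,t[v-2:v+3,u-5:u+6].mean(2).round().astype(int).tolist())
```

```text
mag [[0.515  0.0908 0.119 ]
 [0.5693 0.0927 0.119 ]
 [0.5708 0.0425 0.119 ]
 [0.5155 0.0413 0.119 ]] [0.5427 0.0668 0.119 ] [0.0544 0.0502 0.0553 0.0495]
foot [[0.4802 0.14   0.006 ]
 [0.5997 0.1433 0.006 ]
 [0.6025 0.053  0.006 ]
 [0.4827 0.049  0.006 ]] [0.5413 0.0963 0.006 ]
pad [[0.5201 0.1812 0.135 ]
 [0.5574 0.1825 0.135 ]] [0.5387 0.1818 0.135 ] 0.03732680239687592
chan end [[0.5175 0.0139 0.1   ]
 [0.5695 0.0152 0.1   ]]
cup (array([ 0.5882, -0.2606]), np.float64(0.058891370201889316))
tin (array([ 0.4141, -0.204 ]), np.float64(0.1030564829705123))
heights: mag corner,cup, tin by wrist+top/scene
(array([ 0.5885, -0.2602,  0.0744]), [np.float64(0.00011186168056249928), np.float64(0.0001118616805625007)]) (array([ 0.588 , -0.2644,  0.0695]), [np.float64(0.0016579285215812013), np.float64(0.001657928521581218)])
(array([ 0.4139, -0.2047,  0.0323]), [np.float64(0.001350988831470732), np.float64(0.0013509888314706456)]) (array([ 0.4127, -0.2076,  0.0294]), [np.float64(0.0007700104440597201), np.float64(0.0007700104440598176)])
mag c (array([0.5493, 0.065 , 0.0713]), [np.float64(5.
[... 183 characters left out ...]
[320.1 284.2]
floor px [[319.6696 277.7687]]
tin px [147.9176 363.2456]
dp [-0.1965 -0.2697 -0.0018] rot [-0.0001 -0.     -0.0012]
paddle rest 228 236 [[85, 86, 81, 87, 107, 134, 137, 115, 81, 58, 64], [85, 87, 85, 87, 108, 137, 139, 115, 78, 59, 65], [83, 83, 88, 89, 108, 133, 137, 115, 83, 56, 58], [89, 85, 88, 87, 105, 125, 138, 122, 89, 59, 64], [87, 87, 87, 89, 104, 120, 133, 122, 88, 61, 63]]
home 261 235 [[143, 144, 142, 142, 143, 142, 141, 143, 143, 143, 142], [144, 144, 140, 143, 143, 140, 139, 140, 143, 139, 137], [141, 143, 140, 145, 143, 143, 144, 139, 142, 140, 144], [143, 144, 144, 146, 143, 143, 143, 143, 144, 143, 143], [145, 144, 147, 145, 146, 145, 144, 148, 147, 145, 144]]
```

The slide is back at rest (bright paddle edge at (228,236) in the top view) and the glide is in the held cup. Move over the tin at (0.414, -0.204).

Request:
{"api": "move_arm", "payload": {
  "series": [
    {"dp": [-0.04,-0.055,-0.002],"delta_rot": [0,0,0]},
    {"dp": [-0.09,-0.12,-0.002],"delta_rot": [0,0,0]},
    {"dp": [-0.14,-0.19,-0.002],"delta_rot": [0,0,0]},
    {"dp": [-0.18,-0.245,-0.002],"delta_rot": [0,0,0]},
    {"dp": [-0.196,-0.27,-0.002],"delta_rot": [0,0,0]},
    {"dp": [-0.196,-0.27,-0.002],"delta_rot": [0,0,0]},
    {"dp": [-0.196,-0.27,-0.002],"delta_rot": [0,0,0]}
  ]
}}

```text
t: 20.3
position: [0.4147, -0.2034, 0.1082]
tcp_rot: [[-0.028, 1.0, 0.0], [1.0, 0.028, 0.0], [0.0, 0.0, -1.0]]
wrist_force: [0.3, 0.9, -1.7]
opening: 0.0617
finger_force: 38.8
```

```bash
python3 - 2>&1 <<'E' | tail -30
from m import circ
from g import *
print("--")
W=cam("wrist",s);im=arm.grab_frame("wrist");cv2.imwrite("pics/w13.png",im[:,:,::-1])
g=cv2.cvtColor(im,cv2.COLOR_RGB2GRAY)
# tin rim visible on +y side: outermost edge along radial rays cast on the rim plane
for a in range(0,181,20):
    r=np.arange(.040,.066,.002);P=np.c_[.414+r*np.cos(np.radians(a)),-.204+r*np.sin(np.radians(a)),0*r+.038]
    q=proj(W,P).round().astype(int);print(a,[int(g[v,u]) if 0<=v<480 and 0<=u<640 else -1 for u,v in q])
go([.414,-.204,.036],91.7)
E
```

```text
[0.5693 0.0927 0.119 ]
 [0.5708 0.0425 0.119 ]
 [0.5155 0.0413 0.119 ]] [0.5427 0.0668 0.119 ] [0.0544 0.0502 0.0553 0.0495]
foot [[0.4802 0.14   0.006 ]
 [0.5997 0.1433 0.006 ]
 [0.6025 0.053  0.006 ]
 [0.4827 0.049  0.006 ]] [0.5413 0.0963 0.006 ]
pad [[0.5201 0.1812 0.135 ]
 [0.5574 0.1825 0.135 ]] [0.5387 0.1818 0.135 ] 0.03732676177019133
chan end [[0.5175 0.0139 0.1   ]
 [0.5695 0.0152 0.1   ]]
cup (array([ 0.5882, -0.2606]), np.float64(0.058891396603986394))
tin (array([ 0.4141, -0.204 ]), np.float64(0.10305653245966963))
heights: mag corner,cup, tin by wrist+top/scene
(array([ 0.5885, -0.2602,  0.0744]), [np.float64(0.00011101377523456653), np.float64(0.00011101377523452038)]) (array([ 0.588 , -0.2644,  0.0695]), [np.float64(0.0016569606972600024), np.float64(0.0016569606972598537)])
(array([ 0.4139, -0.2047,  0.0323]), [np.float64(0.0013518945106758375), np.float64(0.0013518945106758195)]) (array([ 0.4127, -0.2076,  0.0294]), [np.float64(0.000770980106014417), np.float64(0.0007709801060145073)])
mag c (array([0.5493, 0.065 , 0.0713]), [np.float64(5.895902441290343e-05), np.f
[... 172 characters left out ...]
, 158, 157, 161, 160, 146]
20 [121, 96, 94, 95, 149, 248, 155, 150, 156, 158, 156, 152, 156]
40 [146, 148, 101, 87, 95, 245, 158, 154, 156, 151, 156, 161, 163]
60 [146, 144, 149, 143, 88, 238, 239, 174, 173, 172, 169, 169, 168]
80 [147, 148, 145, 148, 143, 161, 253, 158, 159, 154, 157, 152, 147]
100 [147, 147, 149, 148, 145, 140, 252, 154, 151, 151, 145, 148, 147]
120 [145, 148, 146, 146, 118, 127, 247, 174, 160, 153, 149, 142, 141]
140 [146, 141, 137, 98, 88, 114, 247, 172, 153, 151, 151, 162, 167]
160 [247, 121, 93, 91, 90, 126, 246, 177, 157, 157, 160, 154, 158]
180 [138, 135, 132, 131, 126, 211, 246, 161, 161, 158, 158, 163, 167]
dp [-0.0014 -0.0024  0.1447] rot [ 0.0003 -0.     -0.0008]
```

Rim rays put the tin's centre at (0.413, -0.2025), within 2 mm of the first measurement. Lower the cup.

Request:
{"api": "move_arm", "payload": {
  "series": [
    {"dp": [0.002,-0.004,0.04],"delta_rot": [0,0,0]},
    {"dp": [0.002,-0.004,0.08],"delta_rot": [0,0,0]},
    {"dp": [0.002,-0.004,0.11],"delta_rot": [0,0,0]},
    {"dp": [0.002,-0.004,0.13],"delta_rot": [0,0,0]},
    {"dp": [0.002,-0.004,0.142],"delta_rot": [0,0,0]},
    {"dp": [0.002,-0.004,0.142],"delta_rot": [0,0,0]},
    {"dp": [0.002,-0.004,0.142],"delta_rot": [0,0,0]}
  ]
}}

```text
t: 21.05
position: [0.4127, -0.2026, 0.0379]
tcp_rot: [[-0.029, 1.0, 0.001], [1.0, 0.029, -0.0], [-0.0, 0.001, -1.0]]
wrist_force: [0.2, 0.4, -0.9]
opening: 0.0617
finger_force: 38.8
```

Request:
{"api": "move_arm", "payload": {
  "series": [
    {"dp": [0,0,0.003],"delta_rot": [0,0,0]},
    {"dp": [0,0,0.006],"delta_rot": [0,0,0]},
    {"dp": [0,0,0.006],"delta_rot": [0,0,0]}
  ]
}}

```text
t: 21.35
position: [0.4122, -0.2026, 0.0347]
tcp_rot: [[-0.028, 1.0, 0.0], [1.0, 0.028, -0.0], [-0.0, 0.0, -1.0]]
wrist_force: [0.0, -0.5, -0.9]
opening: 0.0618
finger_force: 38.8
```

Request:
{"api": "move_arm", "payload": {
  "series": [
    {"dp": [0,0,0.002],"delta_rot": [0,0,0]},
    {"dp": [0,0,0.004],"delta_rot": [0,0,0]},
    {"dp": [0,0,0.004],"delta_rot": [0,0,0]}
  ]
}}

```text
t: 21.65
position: [0.4122, -0.2027, 0.0331]
tcp_rot: [[-0.028, 1.0, 0.0], [1.0, 0.028, -0.0], [-0.0, 0.0, -1.0]]
wrist_force: [-2.3, 0.3, 7.7]
opening: 0.0612
finger_force: 39.4
```

Contact at z 0.033, which is 4 mm above the counter grasp height and so matches the tin floor. Release and rise.

Request:
{"api": "move_arm", "payload": {
  "series": [
    {"dp": [0,0,-0.002],"delta_rot": [0,0,0]},
    {"dp": [0,0,-0.002],"delta_rot": [0,0,0]},
    {"dp": [0,0,-0.002],"delta_rot": [0,0,0]},
    {"dp": [0,0,-0.002],"delta_rot": [0,0,0]},
    {"dp": [0,0,-0.002],"delta_rot": [0,0,0]},
    {"dp": [0,0,-0.002],"delta_rot": [0,0,0]},
    {"dp": [0,0,-0.04],"delta_rot": [0,0,0]},
    {"dp": [0,0,-0.1],"delta_rot": [0,0,0]},
    {"dp": [0,0,-0.18],"delta_rot": [0,0,0]},
    {"dp": [0,0,-0.26],"delta_rot": [0,0,0]},
    {"dp": [-0.1,0,-0.32],"delta_rot": [0,0,0]},
    {"dp": [-0.14,0,-0.32],"delta_rot": [0,0,0]},
    {"dp": [-0.14,0,-0.32],"delta_rot": [0,0,0]}
  ],
  "hand": 1
}}

```text
t: 22.95
position: [0.4155, -0.2757, 0.1944]
tcp_rot: [[-0.026, 1.0, 0.004], [1.0, 0.026, -0.003], [-0.003, 0.004, -1.0]]
wrist_force: [0.5, -0.4, -0.7]
opening: 0.0852
finger_force: 0.0
```

Run:
```python
from g import *
W=cam("wrist",s);im=arm.grab_frame("wrist");cv2.imwrite("pics/w14.png",im[:,:,::-1])
g=cv2.cvtColor(im,cv2.COLOR_RGB2GRAY)
for nm,z,rs in(("tin",.038,np.arange(.044,.060,.002)),("cup",.079,np.arange(.022,.040,.002))):
  for a in range(0,360,45):
    P=np.c_[.413+rs*np.cos(np.radians(a)),-.2027+rs*np.sin(np.radians(a)),0*rs+z]
    print(nm,a,[int(g[v,u]) if 0<=v<480 and 0<=u<640 else -1 for u,v in proj(W,P).round().astype(int)])
m=((im.max(2)<60)).astype(np.uint8);n,l,st,ct=cv2.connectedComponentsWithStats(m)
for i in range(1,n):
    if 200<st[i,4]<5000:print(st[i],ct[i].round(1))
print("glide exp",proj(W,[(.413,-.2027,.018)]))
```

```text
22.95 [ 0.4155 -0.2757  0.1944] 0.08524041348461547 0.0 [ 0.5409 -0.3984 -0.6982]
tin 0 [109, 112, 106, 246, 164, 146, 159, 163]
tin 45 [85, 91, 118, 240, 183, 162, 155, 151]
tin 90 [90, 85, 97, 240, 198, 158, 157, 159]
tin 135 [86, 84, 92, 235, 240, 142, 147, 148]
tin 180 [113, 117, 132, 245, 221, 157, 159, 161]
tin 225 [107, 116, 192, 247, 111, 78, 76, 82]
tin 270 [113, 110, 110, 145, 91, 88, 89, 86]
tin 315 [186, 190, 204, 249, 143, 78, 85, 149]
cup 0 [77, 78, 207, 227, 248, 250, 244, 108, 102]
cup 45 [79, 76, 75, 198, 217, 152, 147, 86, 85]
cup 90 [119, 73, 76, 75, 195, 224, 152, 89, 90]
cup 135 [129, 82, 76, 74, 84, 231, 152, 92, 86]
cup 180 [120, 78, 78, 81, 151, 230, 245, 121, 117]
cup 225 [135, 147, 151, 225, 229, 150, 145, 111, 107]
cup 270 [166, 165, 179, 233, 147, 150, 135, 111, 113]
cup 315 [136, 137, 232, 197, 162, 250, 237, 192, 186]
[ 596   10   44   63 2158] [620.3  42.6]
[ 303  109   38   39 1133] [321.3 128.5]
glide exp [[318.4802 134.409 ]]
```

The tin is flat, with its rim concentric at the expected height. The cup's rim is within 2 mm of the tin's centre and the glide is inside at (321,128). The gripper is clear, so I hand in.

```bash
python3 -c "
from plant import arm
print(arm.finish_job())"
```

```text
the job is handed in; nothing more can be done
None
```

I handed the job in at about 23 s of the 70 s limit: one glide is in the cup, the cup stands upright on the floor of the 104 mm tin, the slide is back at rest, and the first grasp closed on nothing but left the cup undisturbed; the hand-in returned no verdict.

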